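# Hang the hand magnifier on the rack hook and tug-test it

## Robot

A 6-joint arm with a two-finger parallel gripper is mounted at the origin on the work surface. World frame = base frame: x ahead of the robot, y to its left, z up, the work surface at z = 0. Lengths are in m, angles in rad, forces in N, time in s.
With the tool pointing down it reaches from about 0.375 to 0.975 m from the base axis. Payload 3.8 kg.
Tool frame: the origin (TCP) lies where the fingers leave the gripper's body, on its centre line; the fingertips stand 64 mm ahead of it and the grasp point (between the pads) lies 45 mm ahead of it; z points along the fingers, y is the line along which they close (so a half turn about z gives the same grasp; the last joint's range is limited). The gripper opens to 88 mm and grips with 3 to 60 N. Pads are 18 mm wide; open, the fingers measure 123 mm over their backs; the gripper's body (75 mm by 187 mm) begins 45 mm behind the grasp point.
Start: joints at [-1.36, 0.264, 1.604, -0, 1.274, -0.037], TCP at [0.166, -0.654, 0.303] pointing down, gripper open.
Joint ranges: [-2.63, 2.63], [-0.94, 2.18], [0.31, 2.57], [-1.31, 4.45], [0, 2.66], [-2.55, 2.55]. Speed limits (rad/s): [2.57, 2.57, 3.14, 3.14, 3.14, 3.14].

## Interface

Orientations are given as a unit quaternion [x, y, z, w].
In Python, from bench import arm, eyes, get_state, close_job gives the robot as it stands (arm), with the cameras (eyes), the readings as plain functions and the job as plain functions.
- The arm moves only by the shell command python3 nudge.py 'ROWS' [OPENING] [FORCE]. ROWS is rows parted by semicolons, their numbers by spaces, 1 to 8 of them, each of 6 numbers: dx, dy, dz in m, then a rotation vector rx, ry, rz in rad; each row is the pose to reach, as a shift and turn from the pose commanded when the command began, along the tool's axes at that moment; what a row does not reach only later rows make up. A row lasts 1/10 s, in which the tool goes at most 0.05 m and 0.15 rad, less where a joint would pass 70% of its speed; a pose out of reach is approached as far as the arm can. OPENING is the opening from 0.0 (shut) to 1.0 (fully open), set as the command begins (- or left out keeps the last). The fingers move at their own pace and stop on an object; FORCE is the grip in N (left out, the last holds). Time passes only in rows, so rows that do not move let the fingers close. It prints the time, the measured TCP pose, the force, the opening and the grip force at its end.
- get_state(): the state, without advancing time (a new reading comes with each control period).
- eyes.snapshot(name): name is "scene" or "top" or "wrist"; returns the picture (400x640x3 uint8, blue, green, red); there is no depth.
- eyes.get_calibration(name): a dict with "mtx" (3x3 intrinsics, pixels), "R" (3x3) and "t" (3): a world point X has camera coordinates R X + t; the wrist camera has in their place "tool_from_camera" (4x4, takes a point from camera to tool coordinates, whose origin is the TCP and whose axes are the flange's). Camera axes: x right, y down, z forward; pixel columns grow to the right and rows downward; lengths in m; the calibration is good to about 2 mm. A picture is of the moment at which its call begins: read the wrist's pose just before it. get_calibration takes no time and is no camera call.
- close_job(): hands the job in; it is judged then, once.
The state is a dict: "time": time; "qpos": joint angles; "joint_velocities": joint speeds; "joint_efforts": joint torques, N m; "ee_pos": TCP position; "tool_rot": TCP orientation; "wrist_force": force on the tool from outside, world axes, zero at the start; "wrist_torque": the same for the moment, N m; "finger_gap": opening from 0.0 (shut) to 1.0 (fully open); "grasp_force": force on a finger pad.
Only numpy, scipy, OpenCV 4.12 (cv2) and the standard library are available. Lean on these libraries where they do the work, as an engineer would, in place of code of your own. Each camera call takes 0.05 s, during which the arm holds its last target. There are 200 camera calls.

## Task

Take the hand magnifier from its blue sloping rest and hang it by its orange loop on the red hook under the lamp bar. While still holding it, tug it gently straight down (a pull of about 10 N, held for half a second; never 20 N or more) to confirm that the hook holds it, then let go and leave it hanging still. Do not disturb the steel dish, the jar or the brush.

Things in the scene. Friction and masses are not known exactly. Their poses are not given: they have to be found in the camera images.
- magnifier: Hand magnifier, 200 mm long, 0.14-0.28 kg. Origin: lens centre; z up the handle to the loop, x the lens axis, y across. Steel lens 62 mm across, 14 thick (x). Black handle 18 wide (y), 12 thick (x), z = 31 to 121. Starts lying on the rest, handle rising at 45 deg to level towards the rest's +x, x axis down into the slope; handle clear of the rest beyond z = 41: grip its 18 mm width near z = 66.
- loop (a point): Centre of the round hole (32 mm, axis along the magnifier's x) in the orange loop at the handle's end: 8 mm round bar, 48 mm outside, at z = 145 mm of the magnifier. When hung, the magnifier's z points up and this point lies about 12 mm below the hook bar's centre line.
- rest: Fixed blue sloping rest, 110 (x) by 100 mm (y), origin at the centre of its underside, on the table. The slope rises towards its +x at 45 degrees and ends at (16, 0, 85) mm; the lens lies against a lip at its foot, between low side lips, lens centre at (-18, 0, 61) mm.
- rack: Fixed rack, origin on the table straight below the hook; open front on its -x side. Posts 18 mm square at x = 70, y = +-135, feet x = -60 to 130, crossbar at x = 70, z = 275-299 mm. White lamp bar above the hook: x = -70 to -20, y = +-150, z = 339-370 mm, so the gripper cannot come straight down: lean it 30 to 50 degrees, its body on the -x side. Free below the hook.
- hook: Red hook, 8 mm round bar, origin on its centre line at the lowest place, 275 mm above the table, axes as the rack's. Centre line: (55,0,12), (-12,0,0), (-22,0,5), tip (-28,0,14) mm. Sprung: above 4 N it yields down 1 mm per further 4 N, to 6 mm at most, and springs back.
- hook_tip (a point): End of the hook's upturned tip (round, 4 mm radius). The loop, hole facing along the rack's x, goes over it towards the rack's +x with its centre 2 to 10 mm above the hook's origin, to about x = -10 mm, then is let down some 18 mm until it bears.
- dish: Round steel dish, loose, 110 mm across, 40 mm high; origin under its centre. Not to be disturbed.
- jar: Loose amber jar, 60 mm across, 90 mm high; origin under its centre. Not to be disturbed.
- brush: Loose brush, 160 mm long, lying along its own x, at most 40 mm high; not to be disturbed.

How it is judged:
On the way, in this order (a step that is already met when the one before it is completed fails the run):
1. the loop is over the red hook (x of loop in the frame of hook between -0.026 and 0.045 m and y of loop in the frame of hook between -0.014 and 0.014 m and z of loop in the frame of hook between -0.022 and 0.014 m).
2. still held by the fingers, the magnifier is tugged down on the hook with more than 6 N for 0.3 s (all of step 1 and contact force between magnifier and hook above 6 N and contact force between the fingers and magnifier above 1 N), for 0.3 s.
At the end, for the whole second after the job is handed in: The magnifier, released, hangs by its loop on the red hook between tip and crossbar (loop centre within 14 mm sideways, 0 to 22 mm below the hook origin), its weight on the hook, handle within 0.2 rad of vertical, loop up, still but for a slight sway (under 0.08 m/s, 0.6 rad/s) (x of loop in the frame of hook between -0.026 and 0.045 m and y of loop in the frame of hook between -0.014 and 0.014 m and z of loop in the frame of hook between -0.022 and 0 m and contact force between magnifier and hook above 0.7 N and angle between magnifier's own z axis and vertical below 0.2 rad and linear speed of magnifier below 0.08 m/s and angular speed of magnifier below 0.6 rad/s); the robot touches nothing.
It fails at once if the hook is loaded with more than 20 N (contact force between magnifier and hook above 20 N).
It fails at once if the dish is moved by more than 20 mm (distance of dish from where it was at the start of the episode above 0.02 m).
It fails at once if the jar is moved by more than 20 mm (distance of jar from where it was at the start of the episode above 0.02 m).
It fails at once if the brush is moved by more than 20 mm (distance of brush from where it was at the start of the episode above 0.02 m).
It also fails if it takes over 61 s, if anything falls off the work surface, if the arm or the gripper's body presses on something with over 40 N, if the wrist force passes 120 N, or if a joint passes its speed limit or range.

## Working session

There is one attempt and no reset: what is moved stays moved. The work goes in short steps, Python scripts to look and compute and a shell command to move; the robot and the scene stay as the last step left them, time stands still between calls to the robot, and variables do not carry over. Pictures are saved under pics/ and viewed, at most 10 in all, crops included, and the job is handed in when it is done.

```bash
ls; mkdir -p pics
python3 - <<'E'
from bench import arm, eyes, get_state, close_job
import cv2,numpy as np
s=get_state();print(s['time'],s['ee_pos'],s['tool_rot'],s['finger_gap'])
for n in("scene","top"):
    cv2.imwrite(f"pics/{n}0.png",eyes.snapshot(n));c=eyes.get_calibration(n);print(n,c)
print(eyes.get_calibration("wrist"))
E
```

```text
bench.py
nudge.py
pics
0.0 [ 0.16541606 -0.65383586  0.30141123] [ 9.92334890e-01  1.23572956e-01 -1.05152225e-04 -1.08573501e-03] 0.999430706884556
scene {'mtx': array([[371.96785959,   0.        , 318.28207608],
       [  0.        , 371.96785959, 197.22202215],
       [  0.        ,   0.        ,   1.        ]]), 'R': array([[-0.17988704,  0.98364409,  0.00921706],
       [ 0.65147106,  0.12614989, -0.74811206],
       [-0.73703874, -0.12857102, -0.66350839]]), 't': array([ 0.04722521, -0.23097352,  1.38965444])}
top {'mtx': array([[413.82996612,   0.        , 324.23818066],
       [  0.        , 413.82996612, 192.08189222],
       [  0.        ,   0.        ,   1.        ]]), 'R': array([[ 0.01705239, -0.99970243, -0.01744342],
       [-0.99617981, -0.01549276, -0.0859404 ],
       [ 0.08564458,  0.01884227, -0.99614757]]), 't': array([0.07991877, 0.54230032, 1.17008975])}
{'mtx': array([[337.63118925,   0.        , 314.01062765],
       [  0.        , 337.63118925, 196.55636012],
       [  0.        ,   0.        ,   1.        ]]), 'tool_from_camera': array([[-2.51021088e-04, -9.65407923e-01, -2.60744086e-01,
         6.56476580e-02],
       [ 9.99999952e-01, -1.94749664e-04, -2.41647695e-04,
        -3.50743648e-04],
       [ 1.82508777e-04, -2.60744134e-01,  9.65407926e-01,
        -8.28228761e-02],
       [ 0.00000000e+00,  0.00000000e+00,  0.00000000e+00,
         1.00000000e+00]])}
```

View pics/scene0.png

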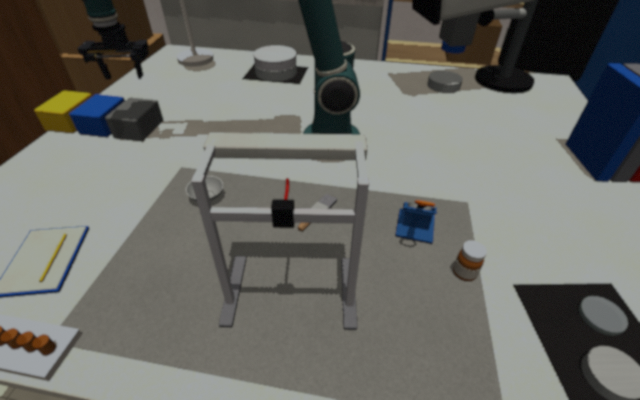

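View pics/top0.png

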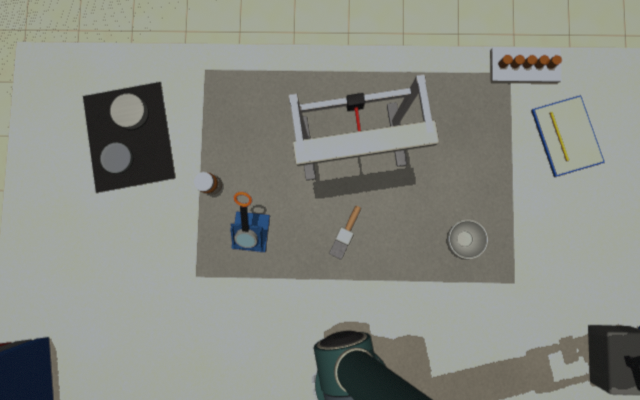

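The scene view shows the orange loop at about (425,205) and the hook's red bar from (288,180) to (285,200). The top view shows the loop at (243,199), handle (244,215), lens (247,237), hook bar (358,118), and lamp bar from (297,150) to (437,135).

```bash
cat > h.py <<'E'
import cv2,numpy as np
from bench import arm, eyes, get_state, close_job
from scipy.spatial.transform import Rotation as Ro
def cam(n,s=None):
    c=eyes.get_calibration(n);K=c['mtx']
    if n=='wrist':
        s=s or get_state();T=c['tool_from_camera'];Rt=Ro.from_quat(s['tool_rot']).as_matrix()
        Rwc=Rt@T[:3,:3];o=Rt@T[:3,3]+s['ee_pos'];return K,Rwc.T,-Rwc.T@o
    return K,c['R'],c['t']
def P(c): return c[0]@np.c_[c[1],c[2]]
def tri(c1,p1,c2,p2):
    X=cv2.triangulatePoints(P(c1),P(c2),np.array(p1,float).reshape(2,1),np.array(p2,float).reshape(2,1));X=(X[:3]/X[3]).ravel()
    print('resid px',[np.round(proj(c,X)-p,1) for c,p in((c1,p1),(c2,p2))]);return X
def proj(c,X): x=P(c)@np.r_[X,1];return x[:2]/x[2]
def plane(c,p,z):
    d=c[1].T@np.linalg.inv(c[0])@np.r_[p,1];o=-c[1].T@c[2];return o+d*(z-o[2])/d[2]
def mask(im,lo,hi,win=None):
    m=cv2.inRange(cv2.cvtColor(im,cv2.COLOR_BGR2HSV),lo,hi)
    if win: k=np.zeros_like(m);x0,y0,x1,y1=win;k[y0:y1,x0:x1]=255;m&=k
    return m
def box(m):
    cs,_=cv2.findContours(m,cv2.RETR_EXTERNAL,cv2.CHAIN_APPROX_NONE);return sorted(((cv2.contourArea(c),cv2.minAreaRect(c),cv2.boundingRect(c)) for c in cs),key=lambda v:-v[0])[:3]
E
python3 - <<'E'
from h import *
t=cv2.imread('pics/top0.png');s=cv2.imread('pics/scene0.png');ct,cs=cam('top'),cam('scene')
O=((5,120,80),(22,255,255))
for im,w in((t,(228,185,260,212)),(s,(405,190,445,225))): print('orange',box(mask(im,*O,w)))
for im,w in((t,(340,95,380,150)),(s,(270,165,300,205))): print('red',box(mask(im,(0,150,60),(4,255,255),w)),box(mask(im,(172,150,60),(180,255,255),w)))
a=box(mask(t,*O,(228,185,260,212)))[0][1][0]
print('loop on z=.18',plane(ct,a,.18),'lens z=.061',plane(ct,(247,237),.065))
print('hook pts',plane(ct,(358,108),.287),plane(ct,(359,131),.28))
for p in((297,150),(437,135),(436,122),(294,139)):print('bar',p,plane(ct,p,.37))
for p in((245,238),(231,250),(267,251),(269,213)):print('rest',p,plane(ct,p,.03))
for n,p,z in(('dish',(468,239),.04),('jar',(205,181),.09),('brush',(338,245),.01),('brush2',(357,210),.02)):print(n,plane(ct,p,z))
E
```

```text
orange [(185.5, ((242.5, 199.0), (14.0, 17.0), 90.0), (234, 192, 18, 15))]
orange [(50.0, ((424.44232177734375, 202.78846740722656), (19.21938133239746, 3.7262067794799805), 11.309932708740234), (415, 200, 20, 6))]
red [(38.5, ((356.8153991699219, 118.52308654785156), (23.318531036376953, 3.2249033451080322), 82.87498474121094), (354, 107, 6, 24))] []
red [(33.5, ((286.6311340332031, 189.557373046875), (2.806607961654663, 19.103042602539062), 5.19442892074585), (285, 180, 4, 20))] []
loop on z=.18 [0.50688063 0.29086189 0.18      ] lens z=.061 [0.40923991 0.29975172 0.065     ]
hook pts [0.71228593 0.00993346 0.287     ] [0.66056366 0.00667964 0.28      ]
bar (297, 150) [0.59759428 0.13999461 0.37      ]
bar (437, 135) [ 0.63286461 -0.14819529  0.37      ]
bar (436, 122) [ 0.66013476 -0.146309    0.37      ]
bar (294, 139) [0.62058199 0.14674238 0.37      ]
rest (245, 238) [0.40540753 0.31249832 0.03      ]
rest (231, 250) [0.37074542 0.35136229 0.03      ]
rest (267, 251) [0.36977498 0.24850842 0.03      ]
rest (269, 213) [0.47780056 0.24589191 0.03      ]
dish [ 0.41386638 -0.31669562  0.04      ]
jar [0.56069983 0.4154353  0.09      ]
brush [0.38947736 0.04668143 0.01      ]
brush2 [ 0.49094121 -0.00643505  0.02      ]
```

Run:
```python
import cv2
t=cv2.imread('pics/top0.png');s=cv2.imread('pics/scene0.png')
a=cv2.resize(t[175:265,190:290],(400,360),interpolation=3);b=cv2.resize(s[170:260,390:490],(400,360),interpolation=3)
c=cv2.resize(t[70:190,285:445],(400,300)*1,interpolation=3)
d=cv2.resize(s[125:245,195:375],(400,267),interpolation=3)
import numpy as np
d=cv2.copyMakeBorder(d,0,33,0,0,0)
o=np.vstack([np.hstack([a,b])[:300],np.hstack([c,d])]);cv2.imwrite('pics/crop.png',o)
```

```text
(no output)
```

View pics/crop.png

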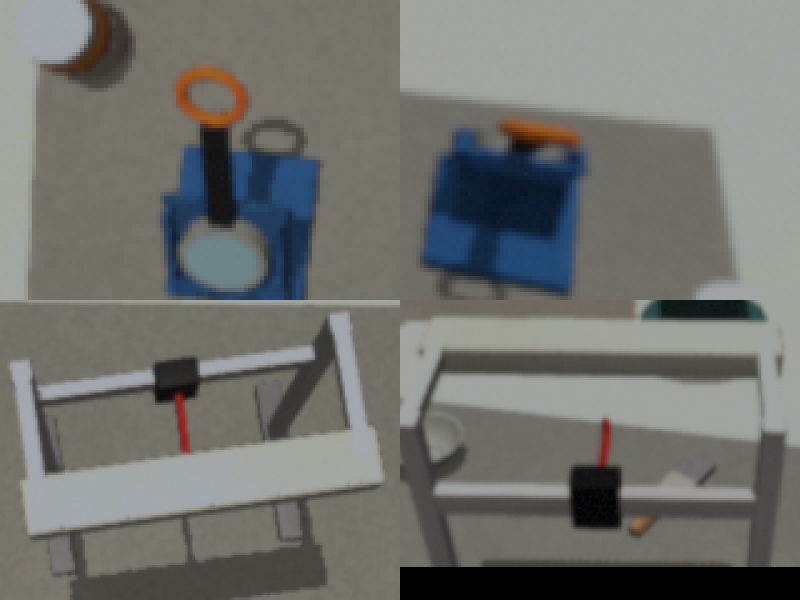

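```bash
cat >> h.py <<'E'
def tool(yaw,lean,roll=0):
    c,s=np.cos(yaw),np.sin(yaw);L,l=np.sin(lean),np.cos(lean)
    z=np.array([L*c,L*s,-l]);x=np.array([-l*c,-l*s,-L]);return np.c_[x,np.cross(z,x),z]
def delta(pos,R,p0=None,R0=None):
    s=get_state();R0=Ro.from_quat(s['tool_rot']).as_matrix() if R0 is None else R0;p0=s['ee_pos'] if p0 is None else p0
    print('d',np.round(R0.T@(pos-p0),4),'rv',np.round(Ro.from_matrix(R0.T@R).as_rotvec(),4))
E
python3 - <<'E'
from h import *
ct,cs=cam('top'),cam('scene')
L=tri(ct,(242.5,199),cs,(424.4,202.8));print('loop',L)
H=tri(ct,(358.9,131),cs,(287.3,181));print('hook end',H)
R=tool(-.09,.2)
g=np.array([.455,.295,.109]);p=g-R[:,2]*.2;print(p)
delta(p,R); 
delta(np.array([.40,-.25,.33]),tool(-1.2,0))
E
python3 nudge.py '0 0.05 0 0 0 0'
```

```text
resid px [array([-0.2, -0. ]), array([-0.2,  0. ])]
loop [0.50783523 0.29439625 0.16572197]
resid px [array([-0.2,  0. ]), array([-0.2, -0. ])]
hook end [0.65477502 0.00879456 0.30403229]
[0.41542695 0.29857122 0.30501332]
d [ 0.476  -0.862  -0.0018] rv [-0.2805 -0.0505 -2.7912]
d [ 0.3265 -0.3341 -0.0278] rv [-1.5000e-03 -1.7000e-03 -1.6938e+00]
time: 0.2
ee_pos: [0.1765, -0.6967, 0.2989]
tool_rot: [0.992, 0.124, -0.001, -0.006]
wrist_force: [0.0, -1.0, 0.4]
finger_gap: 1.004
grasp_force: 0.0
```

```bash
python3 nudge.py '0.04 -0.04 0 0 0 -0.15;0.08 -0.08 0 0 0 -0.3;0.12 -0.12 0 0 0 -0.45;0.15 -0.16 0 0 0 -0.6;0.18 -0.2 0 0 0 -0.75;0.21 -0.24 0 0 0 -0.9;0.24 -0.28 0 0 0 -1.05;0.27 -0.32 0 0 0 -1.2'
python3 - <<'E'
from h import *
R=tool(-.09,.2)
delta(np.array([.41542695,.29857122,.305]),R);print(get_state()['qpos'])
E
```

```text
time: 1.0
ee_pos: [0.3537, -0.3423, 0.3023]
tool_rot: [0.747, 0.664, 0.0, -0.0]
wrist_force: [1.7, 0.6, -0.4]
finger_gap: 1.0
grasp_force: 0.0
d [ 0.6437 -0.0137 -0.0024] rv [-0.1596 -0.156  -1.5924]
[-8.19796408e-01 -8.59143600e-02  1.98403353e+00  2.05065450e-04
  1.24396444e+00 -7.02510328e-01]
```

```bash
python3 nudge.py '0.05 0.01 0 0 0 -0.13;0.1 0.02 0 0 0 -0.26;0.14 0.03 0 0 0 -0.4;0.19 0.03 0 0 0 -0.53;0.24 0.03 0 0 0 -0.66;0.29 0.03 0 0 0 -0.8;0.34 0.03 0 0 0 -0.93;0.39 0.03 0 0 0 -1.06'
python3 - <<'E'
from h import *
R=tool(-.09,.2)
delta(np.array([.41542695,.29857122,.305]),R);print(get_state()['qpos'])
E
```

```text
time: 1.8
ee_pos: [0.4307, 0.0409, 0.3026]
tool_rot: [0.309, 0.951, 0.0, 0.0]
wrist_force: [0.2, -0.3, -0.4]
finger_gap: 0.999
grasp_force: 0.0
d [ 0.1638  0.1995 -0.0024] rv [-0.0538 -0.1948 -0.5368]
[ 3.71538873e-02 -2.10813854e-01  2.09078466e+00 -1.03839987e-04
  1.26131721e+00 -9.05018123e-01]
```

```bash
python3 nudge.py '0.03 0.04 0 -0.01 -0.03 -0.1;0.06 0.07 0 -0.02 -0.07 -0.19;0.09 0.1 0 -0.03 -0.1 -0.28;0.12 0.14 0 -0.04 -0.14 -0.38;0.15 0.18 0 -0.05 -0.18 -0.48;0.164 0.2 0 -0.054 -0.195 -0.537;0.164 0.2 0 -0.054 -0.195 -0.537'
python3 - <<'E'
from h import *
import pickle
s=get_state();im=eyes.snapshot('wrist');cv2.imwrite('pics/w1.png',im);pickle.dump(s,open('w1.pkl','wb'))
print(s['ee_pos'],s['qpos'],s['wrist_force']);print(box(mask(im,(5,120,80),(22,255,255))))
E
```

```text
time: 2.5
ee_pos: [0.4165, 0.3, 0.3022]
tool_rot: [0.045, 0.994, -0.004, 0.099]
wrist_force: [0.6, 0.0, -0.7]
finger_gap: 1.003
grasp_force: 0.0
[0.41650485 0.29995193 0.30222522] [ 0.64716725 -0.12106914  2.02602753 -0.15027668  1.09264639 -0.77420208] [ 0.56301965  0.00363845 -0.68600465]
[(874.5, ((317.5, 267.5), (39.0, 59.0), 90.0), (288, 248, 60, 40)), (849.0, ((66.0, 183.0), (54.0, 18.0), 90.0), (57, 156, 19, 55)), (483.0, ((74.20814514160156, 310.4386901855469), (62.15515899658203, 25.85611343383789), 80.7066879272461), (63, 278, 29, 63))]
```

View pics/w1.png

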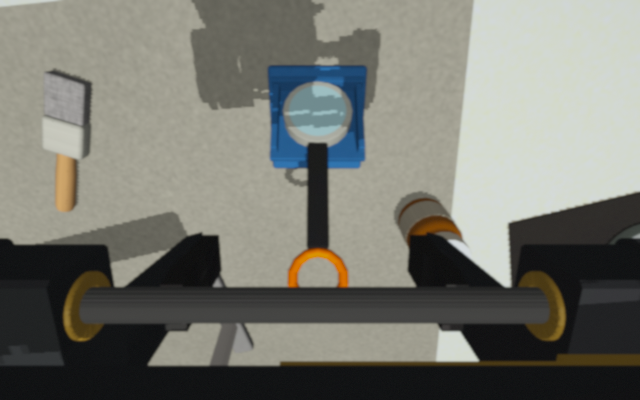

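Wrist view: lens centre about (318,115), black handle from (317,143) to (318,250), and loop spanning x 288–348 with its top at row 248. The handle lies centred along the tool's x axis.

Run:
```python
from h import *
import pickle
ct,cs,cw=cam('top'),cam('scene'),cam('wrist',pickle.load(open('w1.pkl','rb')))
le=tri(ct,(245.5,238.2),cw,(318,115));print('lens',le)
L=tri(ct,(242.5,199),cs,(424.4,202.8))
L2=tri(ct,(242.5,199),cw,(318,275));print('loop',L,L2)
# handle/loop junction z~121 and handle start, top view px
a=tri(ct,(190+215/4,175+125/4),cw,(318,249));print('hend',a)
b=tri(ct,(190+222/4,175+225/4),cw,(317,143));print('hstart',b,np.linalg.norm(a-b))
for l in(L,L2):
  v=l-le;print(np.linalg.norm(v),np.degrees(np.arcsin(v[2]/np.linalg.norm(v))),np.arctan2(v[1],v[0]))
```

```text
resid px [array([0.1, 0. ]), array([0.2, 0.2])]
lens [0.40558029 0.30486249 0.05921083]
resid px [array([-0.2, -0. ]), array([-0.2,  0. ])]
resid px [array([0.1, 0. ]), array([0.4, 0.1])]
loop [0.50783523 0.29439625 0.16572197] [0.50817338 0.29516999 0.15921408]
resid px [array([-0.4, -0.2]), array([-1.8, -0.7])]
hend [0.49067861 0.29498266 0.14759724]
resid px [array([-0.1, -0. ]), array([-0.3, -0.2])]
hstart [0.42529916 0.30159595 0.07953885] 0.0946052452924083
0.1480210762329991 46.01877710777971 -0.10199923333422181
0.14359643780854034 44.14038080170613 -0.09419565613878342
```

Run:
```python
from h import *
R=tool(-.097,.2);g=np.array([.4567,.2995,.111])
delta(g-.045*R[:,2],R);delta(g-.105*R[:,2],R)
```

```text
d [-0.0012  0.0052  0.1501] rv [-0.0002 -0.0014  0.0046]
d [-0.0011  0.0052  0.0901] rv [-0.0002 -0.0014  0.0046]
```

```bash
python3 nudge.py '-0.001 0.005 0.03 0 0 0;-0.001 0.005 0.06 0 0 0;-0.001 0.005 0.09 0 0 0;-0.001 0.005 0.11 0 0 0;-0.001 0.005 0.13 0 0 0;-0.001 0.005 0.142 0 0 0;-0.001 0.005 0.15 0 0 0;-0.001 0.005 0.15 0 0 0' 0.5
python3 - <<'E'
from h import *
R=tool(-.097,.2);g=np.array([.4567,.2995,.111])
delta(g-.045*R[:,2],R);print(get_state()['qpos'])
E
```

```text
time: 3.35
ee_pos: [0.4484, 0.2982, 0.155]
tool_rot: [0.048, 0.994, -0.005, 0.099]
wrist_force: [0.7, 0.1, 0.5]
finger_gap: 0.5
grasp_force: 0.0
d [ 0.0008  0.0021 -0.0003] rv [-0.0011 -0.0016  0.0007]
[ 0.60640581  0.08115541  2.12306094 -0.18086638  0.79416526 -0.75024266]
```

```bash
python3 nudge.py '0 0.002 0 0 0 0;0 0.002 0 0 0 0;0 0.002 0 0 0 0;0 0.002 0 0 0 0;0 0.002 0 0 0 0;0 0.002 0 0 0 0' 0 45
python3 - <<'E'
from h import *
s=get_state();print(s['qpos'],s['tool_rot']);delta(s['ee_pos']+[-.03,0,.12],tool(-.097,.2))
E
```

```text
time: 3.95
ee_pos: [0.4492, 0.3016, 0.1567]
tool_rot: [0.047, 0.994, -0.004, 0.1]
wrist_force: [0.6, -0.6, 3.2]
finger_gap: 0.193
grasp_force: 45.0
[ 0.61109099  0.08224338  2.1184759  -0.18171746  0.79467185 -0.7470055 ] [ 0.04709895  0.99383097 -0.00433673  0.10031396]
d [ 0.0053 -0.0027 -0.1235] rv [0.0013 0.0012 0.0022]
```

```bash
python3 nudge.py '0 0 -0.02 0 0 0;0 0 -0.05 0 0 0;0 0 -0.09 0 0 0;0 0 -0.13 0 0 0;0 0 -0.16 0 0 0'
python3 - <<'E'
from h import *
s=get_state();print(s['qpos'])
delta(np.array([.426,.09,.33]),tool(.12,.985))
E
```

```text
time: 4.45
ee_pos: [0.4166, 0.3043, 0.3143]
tool_rot: [0.047, 0.994, -0.004, 0.1]
wrist_force: [0.5, 0.8, -1.8]
finger_gap: 0.194
grasp_force: 45.0
[ 0.65488587 -0.1236254   2.0057771  -0.15056704  1.11605837 -0.76426961]
d [-0.0323 -0.2125 -0.0096] rv [-0.1224 -0.7818 -0.1836]
```

```bash
python3 nudge.py '0 -0.03 0 -0.02 -0.11 -0.03;-0.01 -0.06 0 -0.03 -0.22 -0.05;-0.01 -0.09 0 -0.05 -0.33 -0.08;-0.02 -0.12 0 -0.06 -0.44 -0.1;-0.02 -0.15 0 -0.08 -0.55 -0.13;-0.03 -0.18 -0.01 -0.1 -0.66 -0.16;-0.032 -0.212 -0.01 -0.122 -0.782 -0.184;-0.032 -0.212 -0.01 -0.122 -0.782 -0.184'
python3 - <<'E'
from h import *
import pickle
s=get_state();im=eyes.snapshot('wrist');cv2.imwrite('pics/w2.png',im);pickle.dump(s,open('w2.pkl','wb'))
print(s['qpos'],s['wrist_force'])
delta(np.array([.426,.09,.33]),tool(.12,.985));delta(np.array([.426,-.06,.33]),tool(.12,.985))
E
```

```text
time: 5.25
ee_pos: [0.425, 0.0883, 0.3271]
tool_rot: [-0.052, 0.88, 0.027, 0.472]
wrist_force: [-1.7, -0.7, -14.4]
finger_gap: 0.192
grasp_force: 45.0
[ 0.18318976 -0.7270537   2.57125588 -0.17929817  0.31937577 -1.36526603] [ -1.7343036   -0.66446895 -14.39724072]
d [0.0001 0.0019 0.0001] rv [-0.0037  0.0052  0.0002]
d [ 0.01   -0.1471 -0.0144] rv [-0.0037  0.0052  0.0002]
```

View pics/w2.png

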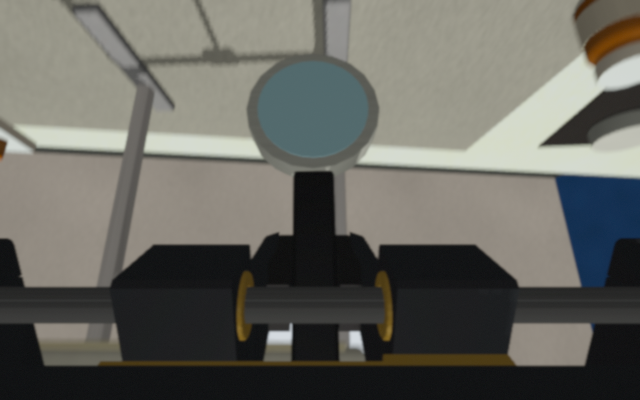

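The wrist picture shows the held magnifier upright, lens at (313,110) and handle at (315,200–290). The gripper linkage below row 285 hides the hook, so I'll use the fixed cameras for the rack.

Run:
```python
from h import *
s=get_state();print(s['time'],s['wrist_force'],s['qpos'][2])
ct,cs=cam('top'),cam('scene')
print('cam pos',-ct[1].T@ct[2],-cs[1].T@cs[2])
q=[(285+x/2.5,70+(y-300)/2.5) for x,y in((22,482),(376,430),(384,480),(30,535))]
W=[plane(ct,p,z) for p,z in zip(q,(.37,.37,.37,.37))]
for p,w in zip(q,W):print(np.round(p,1),w)
t=cv2.imread('pics/top0.png');g=cv2.imread('pics/scene0.png')
def line(im,w):
    m=mask(im,(0,130,50),(5,255,255),w)|mask(im,(174,130,50),(180,255,255),w);ys=np.unique(np.nonzero(m)[0])
    return [(np.nonzero(m[y])[0].mean(),y) for y in ys]
lt=line(t,(340,95,380,150));lg=line(g,(270,165,300,205))
for p in lt[::4]+lt[-1:]:print('top',p,plane(ct,p,.282))
for p in lg[::3]+lg[-1:]:print('scene',p,plane(cs,p,.282))
```

```text
5.3 [ 1.03943384  0.78504305 -0.56451265] 2.568742602467645
cam pos [0.43865397 0.06624957 1.21358162] [1.18319693 0.16135377 0.74881803]
[293.8 142.8] [0.61259362 0.14697061 0.37      ]
[435.4 122. ] [ 0.66011929 -0.14507472  0.37      ]
[438.6 142. ] [ 0.61827236 -0.15138079  0.37      ]
[297. 164.] [0.56838617 0.13933088 0.37      ]
top (np.float64(356.0), np.int64(107)) [0.71605484 0.01424191 0.282     ]
top (np.float64(356.0), np.int64(111)) [0.70667275 0.01414371 0.282     ]
top (np.float64(357.0), np.int64(115)) [0.69733456 0.01175509 0.282     ]
top (np.float64(357.0), np.int64(119)) [0.68798457 0.01165916 0.282     ]
top (np.float64(358.0), np.int64(123)) [0.67867914 0.00927689 0.282     ]
top (np.float64(358.0), np.int64(127)) [0.66936109 0.00918322 0.282     ]
top (np.float64(359.0), np.int64(130)) [0.66241228 0.00683014 0.282     ]
scene (np.float64(287.0), np.int64(179)) [ 6.22522224e-01 -3.97734802e-04  2.82000000e-01]
scene (np.float64(287.0), np.int64(182)) [0.63173163 0.00189196 0.282     ]
scene (np.float64(287.0), np.int64(185)) [0.64076732 0.00413847 0.282     ]
scene (np.float64(287.0), np.int64(188)) [0.64963414 0.00634299 0.282     ]
scene (np.float64(286.5), np.int64(191)) [0.65851996 0.00756261 0.282     ]
scene (np.float64(286.0), np.int64(194)) [0.66724244 0.00875981 0.282     ]
scene (np.float64(285.5), np.int64(197)) [0.67580605 0.0099352  0.282     ]
scene (np.float64(285.0), np.int64(199)) [0.68148842 0.01039986 0.282     ]
```

Run:
```python
from h import *
delta(np.array([.47,-.025,.233]),tool(.16,.985))
```

```text
d [ 0.0648 -0.1172  0.0788] rv [-0.0371  0.0052 -0.0219]
```

```bash
python3 nudge.py '0.02 -0.03 0.02 -0.01 0 -0.01;0.03 -0.06 0.04 -0.02 0 -0.01;0.05 -0.09 0.06 -0.03 0 -0.02;0.065 -0.117 0.079 -0.037 0.005 -0.022;0.065 -0.117 0.079 -0.037 0.005 -0.022;0.065 -0.117 0.079 -0.037 0.005 -0.022'
python3 - <<'E'
from h import *
import pickle
s=get_state();print(s['ee_pos'],s['qpos'],s['wrist_force'])
im=eyes.snapshot('scene');cv2.imwrite('pics/s2.png',im);tp=eyes.snapshot('top');cv2.imwrite('pics/t2.png',tp)
O=((5,120,80),(22,255,255));cs=cam('scene');ct=cam('top')
R=Ro.from_quat(s['tool_rot']).as_matrix();up=Ro.from_rotvec(0*R[:,1]).apply([0,0,1]);l=s['ee_pos']+.045*R[:,2]+[0,0,.073]
print('pred loop',l,proj(cs,l),proj(ct,l),'lens',proj(cs,l-[0,0,.145]))
print(box(mask(im,*O,(200,100,370,260))),box(mask(tp,*O,(250,100,420,260))))
cv2.imwrite('pics/sc2.png',np.hstack([cv2.resize(im[120:270,200:350],(400,400),interpolation=3),cv2.resize(tp[120:270,270:420],(400,400),interpolation=3)]))
delta(np.array([.549,-.0115,.233]),tool(.16,.985))
E
```

```text
time: 5.9
ee_pos: [0.4664, 0.0226, 0.2748]
tool_rot: [-0.06, 0.889, 0.027, 0.452]
wrist_force: [-0.8, -2.0, -3.0]
finger_gap: 0.192
grasp_force: 45.0
[0.46635744 0.02262214 0.27483808] [-0.12426883 -0.53803678  2.57100034  0.84179896  0.27196679 -2.55270294] [-0.84367232 -2.03648812 -3.00334982]
pred loop [0.50241155 0.02720449 0.32130313] [312.05794405 132.06363454] [350.02715867 198.46078642] lens [312.1710742  183.92641146]
[(98.5, ((313.5, 127.5), (9.0, 21.0), 90.0), (303, 123, 22, 10)), (12.5, ((302.38458251953125, 226.076904296875), (3.3282015323638916, 6.656403064727783), 56.3099365234375), (299, 224, 7, 6))] [(85.0, ((350.0, 197.0), (6.0, 20.0), 90.0), (340, 194, 21, 7)), (42.5, ((352.89605712890625, 218.96038818359375), (4.079652309417725, 34.229278564453125), 84.2894058227539), (336, 217, 35, 6)), (18.0, ((339.5961608886719, 230.98080444335938), (3.3339743614196777, 7.452413558959961), 78.69007110595703), (336, 229, 8, 5))]
d [-0.0123 -0.0441  0.0872] rv [-0.028  -0.0468 -0.0091]
```

View pics/sc2.png

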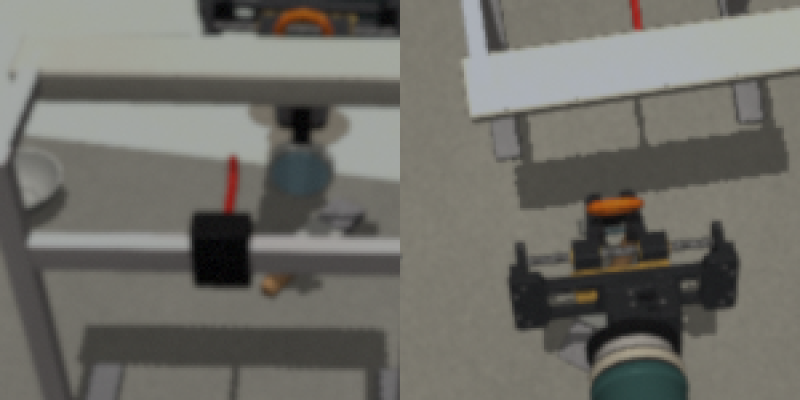

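The loop is where predicted: (313,127) in scene and (350,197) in top, each within about 5 px. Joints 3 and 6 sit at their limits with joint 5 nearly straight, so before moving on I'll fit a simple kinematic model to choose a better lean.

```bash
cat > k.py <<'E'
from h import *
from scipy.optimize import least_squares
D=[((-1.36,.264,1.604,0,1.274,-.037),(.16542,-.65384,.30141)),((-.8198,-.0859,1.98403,0,1.24396,-.7025),(.3537,-.3423,.3023)),((.03715,-.2108,2.09078,0,1.26132,-.905),(.4307,.0409,.3026)),
((.64717,-.12107,2.02603,-.15028,1.09265,-.7742),(.4165,.29995,.30222)),((.60641,.08116,2.12306,-.18087,.79417,-.75024),(.4484,.2982,.155)),((.65489,-.12363,2.00578,-.15057,1.11606,-.76427),(.4166,.3043,.3143)),((.18319,-.72705,2.57126,-.1793,.31938,-1.36527),(.425,.0883,.3271)),((-.12427,-.53804,2.571,.8418,.27197,-2.5527),(.46636,.02262,.27484))]
def fk(q,p):
    h,a1,L1,e,L2,d=p;E=Ro.from_euler
    A=E('z',q[0])*E('y',q[1]);B=A*E('y',q[2]);C=B*E('z',q[3])*E('y',q[4])
    pos=np.array([0,0,h])+E('z',q[0]).apply([a1,0,0])+A.apply([0,0,L1])+B.apply([e,0,L2])+C.apply([0,0,d])
    return pos,(C*E('z',q[5]+np.pi/2)).as_matrix()
f=least_squares(lambda p:np.ravel([fk(q,p)[0]-x for q,x in D]),[.3,0,.4,0,.4,.2]);p=f.x
lo=np.array([-2.63,-.94,.31,-1.31,0,-2.55]);hi=np.array([2.63,2.18,2.57,4.45,2.66,2.55])
def ik(pos,R,q0):
    def r(q):
        a,b=fk(q,p);return np.r_[(a-pos)*10,Ro.from_matrix(b.T@R).as_rotvec()]
    s=least_squares(r,np.clip(q0,lo+.01,hi-.01),bounds=(lo,hi));return s.x,np.abs(s.fun).max()
E
python3 - <<'E'
from k import *
np.set_printoptions(precision=3,suppress=True)
print(p,np.abs(f.fun).max(),get_state()['tool_rot'],Ro.from_matrix(fk(D[-1][0],p)[1]).as_quat())
O=np.array([.660,.0065,.275]);yaw=.16;X=np.array([np.cos(yaw),np.sin(yaw),0])
for lean in(.5,.6,.7,.8,.985):
    tilt=.985-lean # loop tips toward +x
    for lx,lz in((-.09,.006),(-.01,.006),(-.01,-.016)):
        u=np.sin(tilt)*X+[0,0,np.cos(tilt)]
        R=tool(yaw,lean);pos=O+lx*X+[0,0,lz]-.073*u-.045*R[:,2]
        b=min((ik(pos,R,q0) for q0 in([0,-.2,2.2,0,.5,-1.5],[0,0,2.,-.5,.6,-1.],[0,0,2,.5,.5,-2])),key=lambda v:v[1])
        print(lean,lx,lz,pos,b[0],round(b[1],4))
E
```

```text
[ 0.242  0.006  0.49  -0.009  0.557  0.258] 0.028244830543298634 [-0.061  0.89   0.026  0.451] [-0.06   0.889  0.027  0.452]
0.5 -0.09 0.006 [ 0.516 -0.017  0.256] [-0.092 -0.234  2.262  0.202  0.637 -1.956] 0.0
0.5 -0.01 0.006 [ 0.595 -0.004  0.256] [-0.05  -0.061  2.113  0.176  0.606 -1.901] 0.0
0.5 -0.01 -0.016 [ 0.595 -0.004  0.234] [-0.05  -0.036  2.135  0.189  0.561 -1.916] 0.0
0.6 -0.09 0.006 [ 0.519 -0.016  0.25 ] [-0.105 -0.256  2.316  0.303  0.518 -2.056] 0.0
0.6 -0.01 0.006 [ 0.598 -0.004  0.25 ] [-0.059 -0.08   2.169  0.269  0.478 -1.993] 0.0
0.6 -0.01 -0.016 [ 0.598 -0.004  0.228] [-0.059 -0.052  2.189  0.297  0.433 -2.023] 0.0
0.7 -0.09 0.006 [ 0.522 -0.016  0.245] [-0.117 -0.27   2.369  0.468  0.401 -2.221] 0.0
0.7 -0.01 0.006 [ 0.601 -0.003  0.245] [-0.067 -0.09   2.222  0.433  0.353 -2.155] 0.0
0.7 -0.01 -0.016 [ 0.601 -0.003  0.223] [-0.067 -0.06   2.241  0.497  0.309 -2.223] 0.0
0.8 -0.09 0.006 [ 0.526 -0.015  0.241] [-0.129 -0.273  2.418  0.767  0.299 -2.52 ] 0.0
0.8 -0.01 0.006 [ 0.605 -0.002  0.241] [-0.075 -0.091  2.27   0.768  0.243 -2.489] 0.0
0.8 -0.01 -0.016 [ 0.605 -0.002  0.219] [-0.068 -0.058  2.282  0.83   0.207 -2.55 ] 0.0122
0.985 -0.09 0.006 [ 0.534 -0.014  0.233] [-0.064 -0.264  2.456  0.854  0.113 -2.55 ] 0.1092
0.985 -0.01 0.006 [ 0.613 -0.001  0.233] [-0.024 -0.077  2.3    0.874  0.076 -2.55 ] 0.1164
0.985 -0.01 -0.016 [ 0.613 -0.001  0.211] [ 0.001 -0.041  2.315  0.279  0.    -1.946] 0.123
```

Fitted arm: a lean of 0.985 puts joint 6 out of range, so I'll insert at lean 0.7 with the magnifier tipped about 16°. The hole has room for that, and it will swing upright on release.

```bash
cat > tgt.py <<'E'
from k import *
import sys
np.set_printoptions(precision=4,suppress=True)
O=np.array([.660,.0065,.275]);yaw=.16;X=np.array([np.cos(yaw),np.sin(yaw),0]);Y=np.array([-X[1],X[0],0])
def loop(s,off=.985):
    R=Ro.from_quat(s['tool_rot']).as_matrix();u=np.cos(off)*-R[:,2]-np.sin(off)*R[:,0];return s['ee_pos']+.045*R[:,2]+.073*u
def go(lx,ly,lz,lean=.7):
    R=tool(yaw,lean);u=-np.cos(.985)*R[:,2]-np.sin(.985)*R[:,0]
    pos=O+lx*X+ly*Y+[0,0,lz]-.073*u-.045*R[:,2];delta(pos,R);return pos
def rack(x): d=x-O;return np.array([d@X,d@Y,d[2]])
E
python3 - <<'E'
from tgt import *
R=tool(.16,.7);print(-np.cos(.985)*R[:,2]-np.sin(.985)*R[:,0])
s=get_state();print('loop now rack',rack(loop(s)));print(go(-.09,0,.007))
E
```

```text
[0.2776 0.0448 0.9597]
loop now rack [-0.1491  0.0458  0.0456]
d [-0.0071 -0.0449  0.0575] rv [-0.0265  0.2382 -0.013 ]
[ 0.5223 -0.0157  0.2464]
```

```bash
python3 nudge.py '0 -0.01 0 -0.01 0.08 0;0 -0.02 0.02 -0.015 0.14 -0.01;0 -0.03 0.04 -0.02 0.2 -0.01;-0.007 -0.045 0.057 -0.027 0.238 -0.013;-0.007 -0.045 0.057 -0.027 0.238 -0.013;-0.007 -0.045 0.057 -0.027 0.238 -0.013;-0.007 -0.045 0.057 -0.027 0.238 -0.013'
python3 - <<'E'
from tgt import *
s=get_state();print(s['ee_pos'],s['qpos'],s['wrist_force'],rack(loop(s)));go(-.09,0,.007)
im=eyes.snapshot('scene');cv2.imwrite('pics/s3.png',im);l=loop(s);cs=cam('scene')
print('pred',proj(cs,l),box(mask(im,(5,120,80),(22,255,255),(230,120,350,220)))[:2],'hook tip pred',proj(cs,O+[0,0,.014]-.028*X))
cv2.imwrite('pics/sc3.png',cv2.resize(im[130:230,230:350],(720,600),interpolation=3))
E
```

```text
time: 6.7
ee_pos: [0.5213, -0.0143, 0.2485]
tool_rot: [-0.078, 0.936, 0.027, 0.343]
wrist_force: [0.8, -0.1, -3.4]
finger_gap: 0.191
grasp_force: 45.0
[ 0.5213 -0.0143  0.2485] [-0.1957 -0.2831  2.3772  0.5636  0.4371 -2.3722] [ 0.7888 -0.0924 -3.3952] [-0.0909  0.0019  0.0093]
d [ 0.0008 -0.0016  0.0021] rv [0.001  0.0033 0.0052]
pred [290.3628 162.4267] [(22.0, ((291.5, 167.0), (4.0, 15.0), 90.0), (284, 165, 16, 5)), (3.5, ((300.0, 161.0), (2.0, 2.0), 90.0), (299, 160, 3, 3))] hook tip pred [286.83   179.4475]
```

View pics/sc3.png

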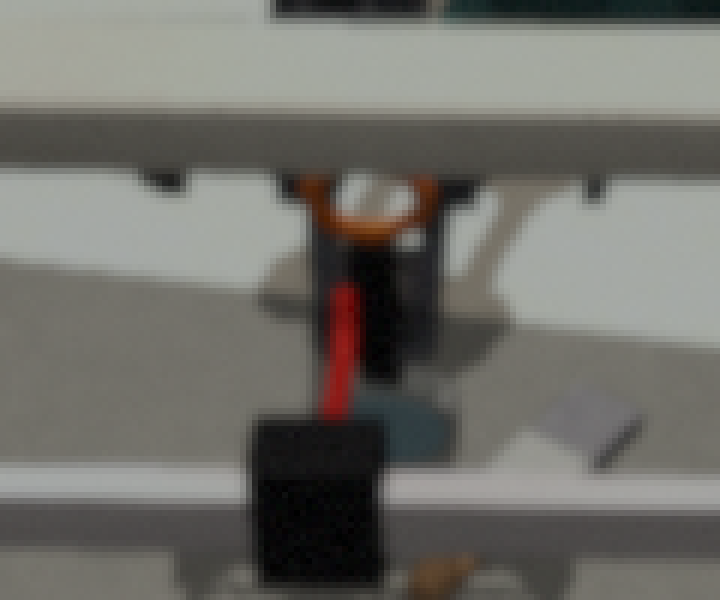

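Staged view: the loop hangs in front of the hook with its lower edge at (291.7,170). The hook tip is at (287.5,178), so the loop is about 2 mm further to +y than predicted.

Run:
```python
from tgt import *
s=get_state();l=loop(s);R=Ro.from_quat(s['tool_rot']).as_matrix();u=-np.cos(.985)*R[:,2]-np.sin(.985)*R[:,0];cs=cam('scene')
print('ring bottom',proj(cs,l-.024*u),proj(cs,l-.02*u),'sides',proj(cs,l+.024*Y),proj(cs,l-.024*Y))
print('hook',[proj(cs,O+a*X+[0,0,b]) for a,b in((-.028,.018),(-.032,.014),(-.012,.004),(.03,.0115))],rack(l))
im=cv2.imread('pics/s3.png');m=mask(im,(5,120,80),(22,255,255),(270,155,310,175))
for y in range(158,173):
  x=np.nonzero(m[y])[0]
  if len(x):print(y,x.min(),x.max())
go(-.05,-.002,.007);go(-.01,-.002,.007)
```

```text
ring bottom [290.9556 169.1469] [290.8527 168.0317] sides [301.7399 162.5377] [278.9167 162.0841]
hook [array([286.7343, 177.8557]), array([287.0004, 178.1765]), array([286.3807, 188.584 ]), array([284.262 , 200.1234])] [-0.0909  0.0018  0.0096]
159 281 281
160 281 301
161 281 301
162 300 301
165 284 299
166 285 298
167 285 298
168 286 296
169 290 295
d [-0.0295 -0.0037  0.0282] rv [0.0007 0.0039 0.0051]
d [-0.06   -0.0039  0.0541] rv [0.0007 0.0039 0.0051]
```

```bash
python3 nudge.py '-0.01 -0.004 0.008 0 0 0;-0.02 -0.004 0.018 0 0 0;-0.03 -0.004 0.028 0 0 0;-0.03 -0.004 0.028 0 0 0'
python3 - <<'E'
from tgt import *
s=get_state();print(s['qpos'],s['wrist_force'],rack(loop(s)));go(-.01,-.002,.007)
E
```

```text
time: 7.15
ee_pos: [0.5639, -0.012, 0.2481]
tool_rot: [-0.077, 0.935, 0.027, 0.345]
wrist_force: [0.1, -0.2, -2.3]
finger_gap: 0.19
grasp_force: 45.0
[-0.1683 -0.1845  2.3046  0.5667  0.4    -2.3596] [ 0.073  -0.2382 -2.2537] [-0.0485 -0.0026  0.009 ]
d [-0.0281  0.0008  0.0262] rv [-0.0001  0.0059  0.0051]
```

```bash
python3 nudge.py '-0.005 0 0.005 0 0 0;-0.01 0 0.01 0 0 0;-0.015 0 0.015 0 0 0;-0.015 0 0.015 0 0 0'
python3 - <<'E'
from tgt import *
s=get_state();print(s['wrist_force'],rack(loop(s)));go(-.01,-.002,.007)
E
```

```text
time: 7.55
ee_pos: [0.5851, -0.0091, 0.2461]
tool_rot: [-0.077, 0.935, 0.027, 0.344]
wrist_force: [-0.4, 0.6, -2.5]
finger_gap: 0.195
grasp_force: 45.0
[-0.3773  0.6363 -2.4657] [-0.0271 -0.0032  0.007 ]
d [-0.0131  0.0014  0.0107] rv [-0.0005  0.0053  0.0041]
```

```bash
python3 nudge.py '-0.005 0 0.004 0 0 0;-0.009 0.001 0.007 0 0 0;-0.014 0.001 0.011 0 0 0;-0.014 0.001 0.011 0 0 0'
python3 - <<'E'
from tgt import *
s=get_state();print(s['wrist_force'],rack(loop(s)));go(-.01,-.002,-.007);go(-.01,-.002,-.011)
im=eyes.snapshot('scene');cv2.imwrite('pics/s4.png',im)
cv2.imwrite('pics/sc4.png',cv2.resize(im[130:230,230:350],(720,600),interpolation=3))
E
```

```text
time: 7.95
ee_pos: [0.6028, -0.0052, 0.2469]
tool_rot: [-0.077, 0.935, 0.027, 0.344]
wrist_force: [0.4, 0.8, -2.1]
finger_gap: 0.196
grasp_force: 45.0
[ 0.4008  0.7759 -2.1193] [-0.0091 -0.0022  0.0078]
d [0.0103 0.0005 0.0103] rv [-0.0006  0.0055  0.0042]
d [0.0129 0.0005 0.0134] rv [-0.0006  0.0055  0.0042]
```

View pics/sc4.png

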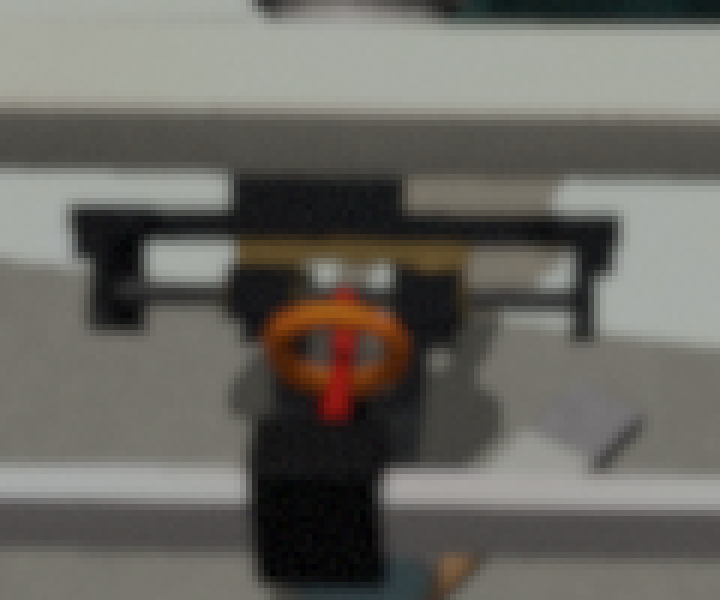

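The hook is through the loop: the tip shows above the ring at (345,290) of the crop and the bar runs through the hole, centred. Next I'll lower it until it bears.

```bash
python3 nudge.py '0.003 0 0.003 0 0 0;0.006 0 0.006 0 0 0;0.009 0 0.009 0 0 0;0.011 0 0.011 0 0 0;0.011 0 0.011 0 0 0'
python3 - <<'E'
from tgt import *
s=get_state();print(s['wrist_force'],rack(loop(s)))
E
python3 nudge.py '0.001 0 0.001 0 0 0;0.001 0 0.001 0 0 0'|grep -E 'wrist|ee_pos'
```

```text
time: 8.5
ee_pos: [0.6006, -0.0056, 0.2307]
tool_rot: [-0.077, 0.935, 0.027, 0.344]
wrist_force: [-0.3, 0.2, -2.4]
finger_gap: 0.197
grasp_force: 45.0
[-0.2696  0.1803 -2.3608] [-0.0113 -0.0023 -0.0084]
ee_pos: [0.601, -0.0057, 0.2304]
wrist_force: [0.5, 0.2, 0.4]
```

```bash
python3 nudge.py '0.0007 0 0.0008 0 0 0;0.0007 0 0.0008 0 0 0'|grep -E 'wrist|ee_pos'
```

```text
ee_pos: [0.6013, -0.0057, 0.2298]
wrist_force: [0.3, 0.3, 3.4]
```

```bash
python3 nudge.py '0.0005 0 0.0006 0 0 0;0.0005 0 0.0006 0 0 0'|grep -E 'wrist|ee_pos'
```

```text
ee_pos: [0.6014, -0.0057, 0.2291]
wrist_force: [0.8, 1.5, 4.4]
```

```bash
python3 nudge.py '0.0007 0 0.0008 0 0 0;0.0007 0 0.0008 0 0 0;0.0007 0 0.0008 0 0 0'|grep -E 'time|wrist|ee_pos'
```

```text
time: 9.4
ee_pos: [0.6017, -0.0058, 0.2285]
wrist_force: [0.1, 1.7, 6.4]
```

```bash
for i in 1; do python3 nudge.py '0.0003 0 0.0003 0 0 0;0.0003 0 0.0003 0 0 0;0.0003 0 0.0003 0 0 0;0.0003 0 0.0003 0 0 0;0.0003 0 0.0003 0 0 0;0.0003 0 0.0003 0 0 0;0.0003 0 0.0003 0 0 0'|grep -E 'time|wrist|ee_pos|grasp|gap'; done
python3 - <<'E'
from tgt import *
s=get_state();print(s['wrist_force'],rack(loop(s)))
E
```

```text
time: 10.1
ee_pos: [0.6018, -0.0058, 0.2283]
wrist_force: [0.6, 0.4, 6.1]
finger_gap: 0.196
grasp_force: 45.0
[0.6343 0.4237 6.098 ] [-0.0102 -0.0026 -0.0106]
```

```bash
python3 nudge.py '0.0005 0 0.0005 0 0 0;0.0005 0 0.0005 0 0 0;0.0005 0 0.0005 0 0 0;0.0005 0 0.0005 0 0 0;0.0005 0 0.0005 0 0 0;0.0005 0 0.0005 0 0 0;0.0005 0 0.0005 0 0 0'|grep -E 'time|wrist|ee_pos'
```

```text
time: 10.8
ee_pos: [0.602, -0.0059, 0.228]
wrist_force: [-0.3, 1.9, 7.2]
```

Tug held at about 9.5 N on the hook (wrist 7.2 N plus about 2.3 N magnifier weight). Now I'll ease off, soften the grip so it settles, then open.

```bash
python3 nudge.py '-0.0008 0 -0.001 0 0 0;-0.0016 0 -0.002 0 0 0;-0.0016 0 -0.002 0 0 0' | grep -E 'wrist'; python3 nudge.py '0 0 0 0 0 0;0 0 0 0 0 0;0 0 0 0 0 0;0 0 0 0 0 0;0 0 0 0 0 0' - 3 | grep -E 'wrist|grasp|gap'; python3 nudge.py '0 0 0 0 0 0;0 0 0 0 0 0;0 0 0 0 0 0;0 0 0 0 0 0;0 0 0 0 0 0;0 0 0 0 0 0;0 0 0 0 0 0;0 0 0 0 0 0' 0.6 | grep -E 'time|wrist|grasp|gap'
python3 - <<'E'
from tgt import *
im=eyes.snapshot('scene')
cv2.imwrite('pics/sc5.png',cv2.resize(im[130:250,230:350],(600,600),interpolation=3))
E
```

```text
wrist_force: [1.6, 0.5, 4.6]
wrist_force: [1.3, 1.2, 3.8]
finger_gap: 0.207
grasp_force: 3.0
time: 12.4
wrist_force: [-0.6, -0.6, -0.7]
finger_gap: 0.597
grasp_force: 0.0
```

View pics/sc5.png

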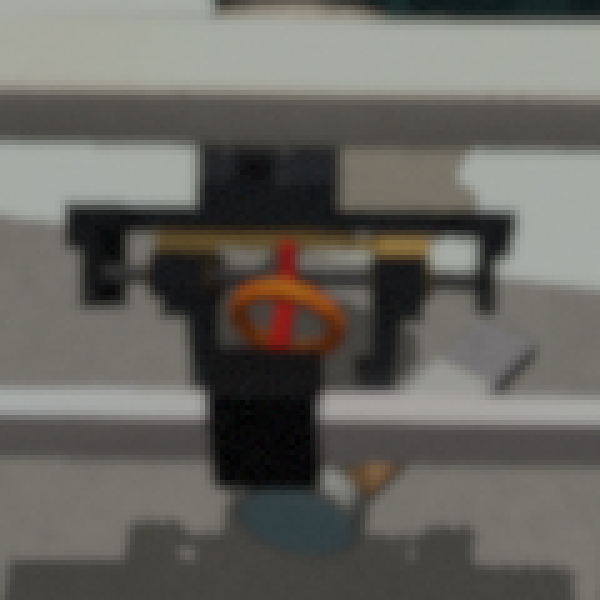

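Released: the ring hangs on the hook, slightly yawed, with the open fingers clear on both sides. Retreating level and away from the rack.

```bash
python3 nudge.py '0.01 0 -0.008 0 0 0;0.02 0 -0.017 0 0 0;0.03 0 -0.025 0 0 0;0.04 0 -0.034 0 0 0;0.05 0 -0.042 0 0 0;0.06 0 -0.05 0 0 0;0.068 0 -0.057 0 0 0;0.068 0 -0.057 0 0 0' 0.8| grep -E 'time|ee_pos|wrist'; for i in 1 2 3; do python3 nudge.py '0 0 0 0 0 0;0 0 0 0 0 0;0 0 0 0 0 0;0 0 0 0 0 0;0 0 0 0 0 0;0 0 0 0 0 0;0 0 0 0 0 0;0 0 0 0 0 0'|grep time; done
python3 - <<'E'
from tgt import *
a=eyes.snapshot('scene')
for i in range(6): b=eyes.snapshot('scene')
m=lambda im:mask(im,(5,120,80),(22,255,255),(262,150,310,205))
print(box(m(a))[:1],box(m(b))[:1],cv2.absdiff(a,b)[170:260,250:330].max())
cv2.imwrite('pics/sc6.png',cv2.resize(b[130:250,230:350],(600,600),interpolation=3))
E
```

```text
time: 13.25
ee_pos: [0.5113, -0.0201, 0.2272]
wrist_force: [-0.1, -0.8, -0.6]
time: 14.05
time: 14.85
time: 15.65
[(138.5, ((288.0191955566406, 192.40383911132812), (22.553354263305664, 16.08152198791504), 11.309930801391602), (277, 184, 22, 19))] [(132.5, ((286.5840759277344, 191.73895263671875), (21.618675231933594, 15.365888595581055), 3.814074993133545), (276, 184, 22, 17))] 132
```

View pics/sc6.png

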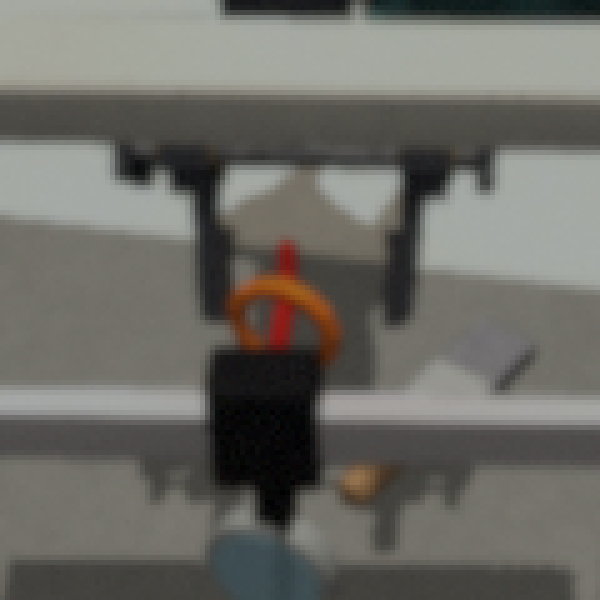

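It hangs on the hook, ring at (285,315) of the crop, and still sways a little. I'll wait for the sway to die down, checking the motion between frames.

```bash
Z='0 0 0 0 0 0'; for i in 1 2 3 4 5 6 7 8 9 10 11 12; do python3 nudge.py '0 0 0 0 0 0;0 0 0 0 0 0;0 0 0 0 0 0;0 0 0 0 0 0;0 0 0 0 0 0;0 0 0 0 0 0;0 0 0 0 0 0;0 0 0 0 0 0'>/dev/null; done
cat > m.py <<'E'
from tgt import *
r=[];l=[]
for i in range(16):
    im=eyes.snapshot('scene');b=box(mask(im,(5,120,80),(22,255,255),(262,150,310,205)))[0][1]
    r.append(b[0][0]);m=mask(im,(85,60,40),(110,255,255),(265,225,305,255));y,x=np.nonzero(m);l.append((x.mean(),y.mean()) if len(x) else (0,0))
print(get_state()['time'],np.round(r,1),np.round(l,1).tolist())
E
python3 m.py
```

```text
26.4 [287.6 287.6 287.7 287.8 287.7 287.7 287.8 287.8 287.7 287.7 287.6 287.7
 287.8 287.7 287.7 287.7] [[289.0, 246.0], [289.0, 246.1], [288.6, 245.9], [288.5, 245.9], [288.7, 245.9], [289.0, 246.3], [288.9, 246.2], [288.8, 246.1], [289.0, 246.0], [289.0, 246.1], [289.2, 246.1], [288.9, 246.1], [288.6, 245.8], [289.1, 246.2], [288.8, 246.1], [288.6, 246.0]]
```

```bash
python3 -c "
from bench import arm, eyes, get_state, close_job
print(close_job())"
```

```text
the job is handed in; nothing more can be done
None
```

The magnifier hangs still by its loop on the red hook. It held a downward tug of about 9.5 N for over half a second before I let go, and the arm never came near the dish, jar or brush; the job was handed in at about 26 s, with no verdict shown.

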